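Load a frame tube into the saw stand

TASK

Load the plain frame tube that lies in front of the saw stand into the stand for cutting: with your fingertips, push it steadily up the sloping bed, never letting it run free or roll back, until it is square against the fence and both spring catches have come up behind it. Then press the hold-down arm down onto the tube and let go. Nothing is to be gripped, lifted or carried, and leave the other things on the bench where they are.

Things in the scene. Friction and masses are not known exactly. Their poses are not given: they have to be found in the camera images.
- tube: Plain frame tube, a smooth cylinder 31.6 mm thick, 280 mm long, 0.26 kg, lying on the bench before the foot of the stand, about parallel to the fence; it rolls freely. Its y axis is the tube's axis. The origin lies on its skin and turns as it rolls: use point tube_center.
- tube_center (a point): Centre of the tube, on its axis, midway between its ends; 15.8 mm above whatever the tube lies on.
- stand: Saw stand fixed to the bench: a sheet steel bed 310 mm wide that slopes up away from the robot, a grey fence across its upper end with a saw slot near either end. A saw guide is bolted on at one end and the hold-down clamp at the other, either way round. Origin on the bench at the middle of the foot of the bed; x level, up the ramp, y left along the foot, z up.
- bed (a point): The stand's origin with axes tilted with the bed: x up the slope (0.14 rad above level), y left, z square off the bed surface (z = 0). In this frame the fence's face is at x = 0.160, 26 mm high; a tube touching it has its centre at x = 0.144, z = 0.016.
- catch (a joint): Both spring catches: 13 mm wide steel tongues on one shaft, 95 mm left and right of the bed's middle, 50 mm long, rising towards the fence. 0 = up (tips 11 mm above the bed), 0.22 = flush with the bed (rad). A tube rolling up presses them down (about 1 N); when it is within about 2 mm of the fence they spring up behind it and keep it there with 2 mm of play.
- catch_tips (a point): Midway between the tips of the two catches when they are up; at x = 0.127, z = 0.011 in the frame of point bed.
- hold_down (a joint): Hold-down arm: dark steel, hinged behind the fence 118 mm left or right of the stand's middle, 14 mm wide, reaching 106 mm from the hinge towards the robot, black rubber pad at its free end. Angle (rad): 0 = lying on a tube that sits at the fence, larger = raised; starts at 0.6 to 1.05. Stiff hinge: stays where left, needs 1 to 2 N at the pad; with no tube under it it can be pressed to -0.15.
- hold_down_pad (a point): Middle of the upper face of the rubber finger pad (34 x 16 mm), 86 mm from the hinge axis; moves with the arm.
- hold_down_hinge (a point): Hinge axis of the hold-down arm (parallel to the fence), 45 mm above the bed.
- grease_pot: Bystander: grease pot with screw lid, 68 mm wide, 48 mm high; origin at the centre of its underside.
- tape_measure: Bystander: tape measure, 35 x 82 x 63 mm; origin at the centre of its underside.
- hex_key: Bystander: black hex key, 103 mm long, 6 mm thick, lying flat left of the stand; origin at its underside.
- broom_top (a point): Upper end of a fixed wooden broom stick, 27 mm thick, that leans against the front edge of the bench, left of the stand: from this point (330 mm above the bench) it runs down towards the robot's right, passing bench height 53 mm nearer the robot and 97 mm further right. Keep hand and arm clear of it.
- saw_guide: Pair of dark steel posts with a 3 mm slot between them, 58 mm high, standing behind the fence 118 mm from the stand's middle, at the end opposite to the hold-down arm; fixed, nothing to do with it. Origin on the bench below it.

How it is judged:
By the outcome, as a careful person would: the job done as asked, in the order asked, and still so for the second after the job is handed in, with the robot touching nothing.
It also fails if it takes over 61 s, if anything falls off the work surface, if the arm or the gripper's body presses on something with over 40 N, if the wrist force passes 120 N, or if a joint passes its speed limit or range.

ROBOT

A 7-joint arm with a two-finger parallel gripper is mounted at the origin on a cart in front of the work surface, level with it; the furniture and walls round the work are solid. World frame = base frame: x ahead of the robot, y to its left, z up, the work surface at z = 0. Lengths are in m, angles in rad, forces in N, time in s.
With the tool pointing down it reaches from about 0.4 to 0.875 m from the base axis. Payload 19.3 kg.
Tool frame: the origin (TCP) lies midway between the tips of the shut fingers; the grasp point (between the pads) lies 19 mm behind it; z points along the fingers, y is the line along which they close (so a half turn about z gives the same grasp; the last joint's range is limited). The gripper opens to 85 mm and grips with 20 to 120 N. Pads are 22 mm wide; open, the fingers measure 114 mm over their backs; the gripper's body (76 mm by 85 mm) begins 54 mm behind the grasp point. The pads swing forward as they close: fully open they stand 13 mm farther back than shut.
Start: joints at [1.139, 0.521, -0.036, 1.599, 0.021, 1.021, -0.113], TCP at [0.221, -0.585, 0.231] pointing down, gripper open.
Joint ranges: [-2.91, 2.91], [-0.3, 2.13], [-1.5, 1.42], [0.17, 2.43], [-1.26, 4.41], [0.16, 1.93], [-2.52, 2.52]. Speed limits (rad/s): [1.89, 1.89, 2.39, 2.39, 3.01, 3.01, 3.01].

INTERFACE

Orientations are given as [roll, pitch, yaw] about the fixed x, y, z axes, in that order (R = Rz(yaw) Ry(pitch) Rx(roll)).
In Python, from workcell import * gives the robot as it stands. The module is installed in compiled form; this text tells all that it offers.
- The arm moves only by the tool play_rows, never from a script. Its argument "deltas" is a list of rows, each a list of 7 numbers: the shift along the tool's x, y, z in units of 500 mm (1.0 is 500 mm), then the turn, a rotation vector about the tool's x, y, z in units of 120 degrees (1.0 is 120 degrees), then the closure, from 0 (fully open) to 1 (shut). A call has 1 to 10 rows; each row is the pose to reach, as a shift and turn from the pose commanded when the call began, along the tool's axes at that moment; what a row does not reach only later rows make up. A row lasts 1/10 s, in which the tool goes at most 50 mm and 8.59 degrees, less where a joint would pass 70% of its speed; a pose out of reach is approached as far as the arm can. A call with a number of a shift or a turn outside -1 to 1 is refused whole. A call with a gripper value outside its range is refused whole. The fingers move at their own pace and stop on an object; "newtons" is the grip in N (left out, the last holds). Time passes only in rows, so rows that repeat a pose let the fingers close. It gives the time, the measured TCP pose, the force, the opening and the grip force at its end, in the units of the state.
- observe(): the state, without advancing time (a new reading comes with each control period).
- grab_frame(name): name is "side" or "top"; returns the picture (400x640x3 uint8, red, green, blue); there is no depth.
- get_calibration(name): a dict with "fovy" (degrees; the focal length in pixels is half the picture's height over the tangent of half this angle, whatever the lens; pixels are square), "cx", "cy" (the principal point, pixels), "k1" (the pictures are not rectified: a ray, as slopes to the right and down, at radius r is drawn at 1 + k1 r^2 times it, then the intrinsics apply), "xyz" and "rotation" of the camera in the world. Camera axes: x right, y down, z forward; pixel columns grow to the right and rows downward; lengths in m; the calibration is good to about 2 mm. A picture is of the moment at which its call begins. get_calibration takes no time and is no camera call.
- job_done(): hands the job in; it is judged then, once.
The state is a dict: "clock": time; "qpos": joint angles; "qd": joint speeds; "joint_efforts": joint torques, N m; "position": TCP position; "tool_rot": TCP orientation; "force": force on the tool from outside, world axes, zero at the start; "moment": the same for the moment, N m; "grip_width": finger opening in m; "finger_force": force on a finger pad.
Only numpy, scipy, OpenCV 4.12 (cv2) and the standard library are available. Lean on these libraries where they do the work, as an engineer would, in place of code of your own. Each camera call takes 0.05 s, during which the arm holds its last target. There are 200 camera calls.

## Working session

There is one attempt and no reset: what is moved stays moved. The work goes in short steps, Python scripts to look and compute and a tool call to move; the robot and the scene stay as the last step left them, time stands still between calls to the robot, and variables do not carry over. Pictures are saved under pics/ and viewed, at most 10 in all, crops included, and the job is handed in when it is done.

Besides the shell and the picture viewer there is one more tool, called after "Emit:" as name(argument=value, ...) on one line, values as JSON. play_rows: Moves the arm, as the interface text tells. Its arguments: {"type":"object","properties":{"deltas":{"type":"array"},"newtons":{"type":"number"}},"required":["deltas"]}

```bash
mkdir -p pics
cat > h.py <<'E'
from workcell import *
import numpy as np, cv2
from scipy.spatial.transform import Rotation as Ro
def cal(n):
    c=get_calibration(n); f=200/np.tan(np.radians(c["fovy"])/2)
    R=np.array(c["rotation"]); R=R if R.shape==(3,3) else Ro.from_euler('xyz',R).as_matrix()
    return c,f,R
def ray(n,u,v):
    c,f,R=cal(n); d=np.array([(u-c["cx"])/f,(v-c["cy"])/f]); s=d.copy()
    for _ in range(20): s=d/(1+c["k1"]*(s@s))
    return np.array(c["xyz"]),R@np.array([s[0],s[1],1])
def onz(n,u,v,z):
    o,d=ray(n,u,v); return o+d*(z-o[2])/d[2]
def tri(uv1,uv2,n1="side",n2="top"):
    o1,d1=ray(n1,*uv1); o2,d2=ray(n2,*uv2)
    t=np.linalg.lstsq(np.c_[d1,-d2],o2-o1,rcond=None)[0]
    a,b=o1+t[0]*d1,o2+t[1]*d2
    return (a+b)/2,np.linalg.norm(a-b)
def proj(n,p):
    c,f,R=cal(n); q=R.T@(np.array(p)-c["xyz"]); s=q[:2]/q[2]; s=s*(1+c["k1"]*(s@s))
    return s*f+[c["cx"],c["cy"]]
def save(n,name):
    im=grab_frame(n); cv2.imwrite("pics/"+name,im[:,:,::-1]); return im
E
python3 - <<'E'
from h import *
for n in("side","top"):
    save(n,n+"0.png"); print(get_calibration(n))
print(observe())
E
```

```text
{'fovy': 53.38375466854408, 'cx': 319.4484222841098, 'cy': 195.74680258490721, 'k1': -0.08985433143286761, 'xyz': array([0.38551538, 1.09638758, 0.58571343]), 'rotation': array([-2.00071125,  0.01231406, -2.96221317])}
{'fovy': 53.244030927061615, 'cx': 321.566838309448, 'cy': 198.03003630778457, 'k1': -0.02804929884179845, 'xyz': array([0.3794767 , 0.31100644, 1.19180211]), 'rotation': array([-2.96942543,  0.0035533 , -1.55931177])}
{'clock': 0.1, 'qpos': array([ 1.13878398,  0.52194655, -0.03631214,  1.59992751,  0.02120976,
        1.02110973, -0.11284686]), 'qd': array([ 1.51291561e-03,  3.38823239e-05, -1.02328879e-03, -3.34623079e-04,
        6.87873962e-04,  5.01440715e-04,  3.79896614e-04]), 'joint_efforts': array([ 3.68145280e-03, -9.28479123e+01,  1.98387511e+00, -3.70530510e+01,
        1.81226752e-02,  5.31159065e-03,  7.39268853e-05]), 'position': array([ 0.22108523, -0.58427709,  0.23079677]), 'tool_rot': array([-3.14059040e+00,  8.61003822e-05,  3.61745966e-01]), 'force': array([ 0.2306043 , -0.72781959, -1.1129608 ]), 'moment': array([ 0.03647831,  0.02744645, -0.00682725]), 'finger_force': 0.0, 'grip_width': 0.08545367810914944}
```

View pics/side0.png

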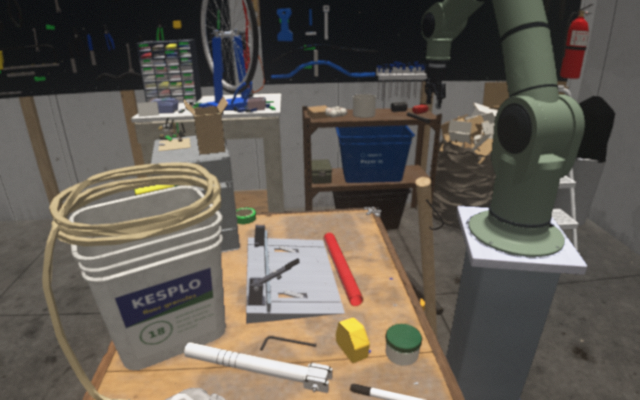

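View pics/top0.png

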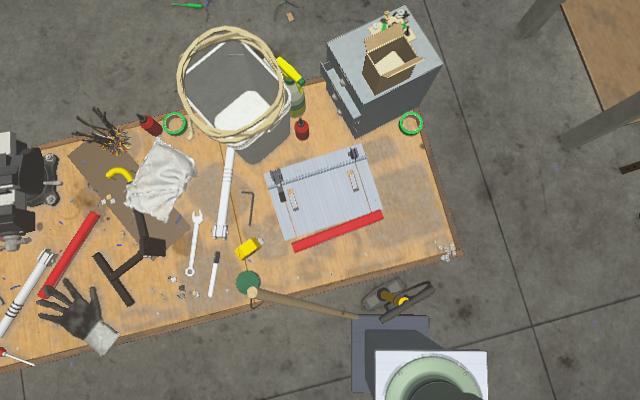

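Side view: the red tube runs (328,237)–(358,300), the stand is at (247–340, 235–320), and the hold-down is the dark arm at (255–300, 260–290). Top view: the tube runs (293,247)–(382,214), with the stand behind it and yawed to the left. I'll take enlarged crops of both next.

```bash
python3 - <<'E'
import cv2
a=cv2.imread("pics/top0.png")[135:260,255:395]; cv2.imwrite("pics/c1.png",cv2.resize(a,None,fx=4.8,fy=4.8,interpolation=cv2.INTER_CUBIC)[:600])
a=cv2.imread("pics/side0.png")[215:325,235:375]; cv2.imwrite("pics/c2.png",cv2.resize(a,None,fx=5,fy=5,interpolation=cv2.INTER_CUBIC))
E
python3 - <<'E'
from h import *
for n,box in(("top",(280,395,200,260)),("side",(315,370,225,310))):
    im=cv2.imread(f"pics/{n}0.png").astype(int); b,g,r=im[...,0],im[...,1],im[...,2]
    m=(r>110)&(g<70)&(b<80); k=np.zeros_like(m); x0,x1,y0,y1=box; k[y0:y1,x0:x1]=1; m&=k.astype(bool)
    ys,xs=np.nonzero(m); rc=cv2.minAreaRect(np.c_[xs,ys].astype(np.float32)); bp=cv2.boxPoints(rc)
    bp=bp[np.argsort(bp[:,0])]; e1,e2=bp[:2].mean(0),bp[2:].mean(0)
    if n=="side": bp=bp[np.argsort(bp[:,1])]; e1,e2=bp[:2].mean(0),bp[2:].mean(0)
    print(n,len(xs),rc,e1,e2,onz(n,*e1,.0158),onz(n,*e2,.0158))
E
```

```text
top 787 ((337.12628173828125, 230.52838134765625), (9.548843383789062, 94.48329162597656), 68.96248626708984) [293.0335  247.48715] [381.21906 213.56961] [0.43588525 0.39946576 0.0158    ] [0.53896557 0.13972827 0.0158    ]
side 738 ((341.7465515136719, 268.8424377441406), (75.64318084716797, 11.75200366973877), 65.55604553222656) [326.09586 234.41093] [357.39725 303.27393] [0.54859313 0.1306563  0.0158    ] [0.43296832 0.41264327 0.0158    ]
```

View pics/c1.png

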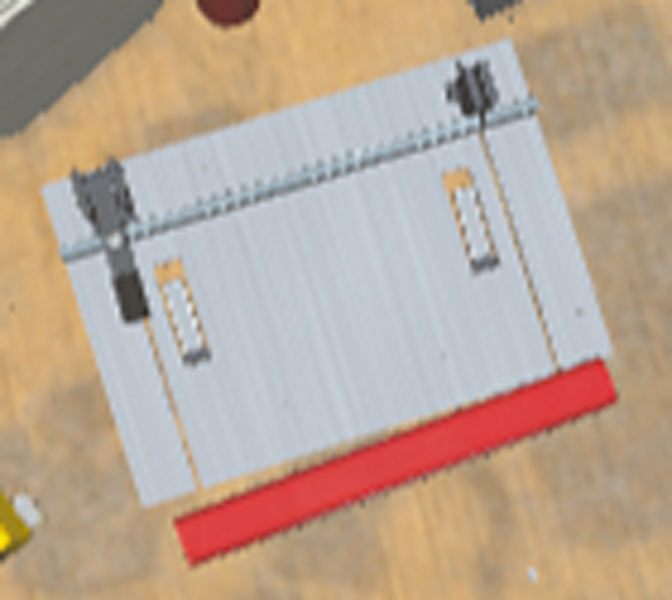

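View pics/c2.png

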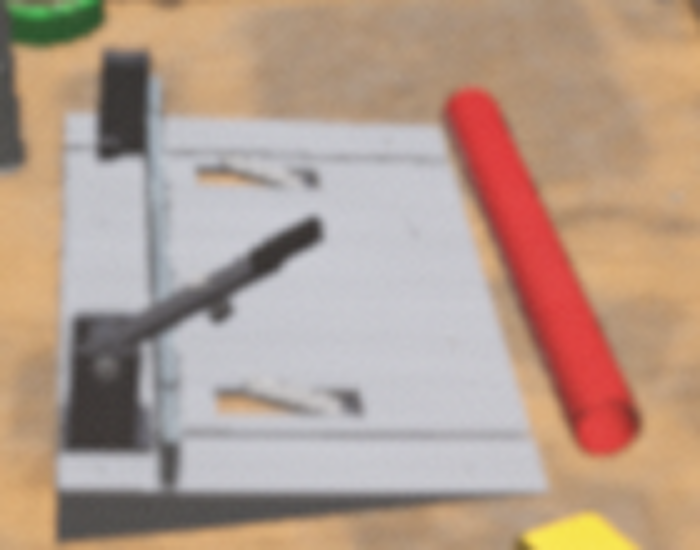

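The top crop shows the bed foot corners at (143,505) and (612,355), the fence ends at (66,250) and (536,105), the hold-down on the left with its pad at (131,297), and the saw guide on the right. The side crop shows the foot corners at (547,490) and (440,122), with the pad at about (295,240) on the raised arm.

Run:
```python
from h import *
T=lambda u,v:(255+u/4.8,135+v/4.8)
S=lambda u,v:(235+u/5,215+v/5)
for t,s in(((143,505),(547,490)),((612,355),(440,122))): print("foot",onz("top",*T(*t),0),onz("side",*S(*s),0),tri(S(*s),T(*t)))
for t in((66,250),(536,105)): print("fence",onz("top",*T(*t),.048))
print("pad",tri(S(290,243),T(131,297)))
print("tube ends", tri((357.4,303.3),(293,247.5)), tri((326,234.4),(381.2,213.6)))
print("tube bbox top corners", [onz("top",*T(*p),.0158) for p in((183,543),(607,380))])
# stand frame est.
L=onz("top",*T(143,505),0);Rr=onz("top",*T(612,355),0)
d=(L-Rr);yaw=np.arctan2(-d[0],d[1]);print("yaw",yaw,np.linalg.norm(d),(L+Rr)/2)
f0,f1=onz("top",*T(66,250),.048),onz("top",*T(536,105),.048);d=f0-f1;print("fyaw",np.arctan2(-d[0],d[1]),(f0+f1)/2,np.linalg.norm(d))
```

```text
foot [0.4579131  0.42572644 0.        ] [0.45891021 0.43010185 0.        ] (array([ 0.45874821,  0.42609969, -0.00353501]), np.float64(0.0012037176754737173))
foot [0.55518316 0.13336453 0.        ] [0.55721935 0.13310479 0.        ] (array([5.56159791e-01, 1.33462156e-01, 1.45188754e-04]), np.float64(0.0019841128570970644))
fence [0.60914708 0.47228901 0.048     ]
fence [0.70355167 0.185128   0.048     ]
pad (array([0.5692045 , 0.42497816, 0.1126695 ]), np.float64(0.0001693807851451088))
tube ends (array([0.43507877, 0.40030109, 0.00547425]), np.float64(0.002523785217134251)) (array([0.54260253, 0.14098935, 0.02162494]), np.float64(0.008997164932062115))
tube bbox top corners [array([0.43403026, 0.39915438, 0.0158    ]), array([0.53718425, 0.13904158, 0.0158    ])]
yaw 0.32118431009397735 0.3081184021055911 [0.50654813 0.27954548 0.        ]
fyaw 0.3176212104233966 [0.65634937 0.32870851 0.048     ] 0.30228078236003425
```

```bash
cat >> h.py <<'E'
YAW=.32; O=np.array([.507,.280,0])
Rs=Ro.from_euler('z',YAW); Rb=Rs*Ro.from_euler('y',-.14)
def bed(p): return O+Rb.apply(p)
def tobed(w): return Rb.inv().apply(np.array(w)-O)
def delta(pos,yaw=YAW,roll=np.pi,pitch=0):
    s=observe(); R0=Ro.from_euler('xyz',s["tool_rot"]); R1=Ro.from_euler('xyz',[roll,pitch,yaw])
    return np.round(np.r_[R0.inv().apply(np.array(pos)-s["position"])/.5,(R0.inv()*R1).as_rotvec()/np.radians(120)],4)
def st():
    s=observe(); print(s["clock"],s["position"].round(4),s["tool_rot"].round(3),"F",s["force"].round(1),s["grip_width"].round(4),"bed",tobed(s["position"]).round(4))
E
python3 - <<'E'
from h import *
print("broom",tri((424,180),(251,292)),onz("top",251,292,.33),onz("side",424,180,.33))
print(delta([.5,-.2,.25],.3618),delta([.42,.25,.2],.32))
print("pad bed",tobed([.5692,.425,.1127]))
E
```

```text
broom (array([0.32592828, 0.46230428, 0.33142577]), np.float64(0.0007455350779440744)) [0.32621283 0.46252599 0.33      ] [0.32521467 0.45870519 0.33      ]
[ 7.937e-01 -5.214e-01 -3.800e-02 -5.000e-04  0.000e+00 -0.000e+00] [ 9.6260e-01 -1.4197e+00  6.2900e-02 -5.0000e-04  1.0000e-04  1.9900e-02]
pad bed [0.11935716 0.1180731  0.09699351]
```

Emit:
play_rows(deltas=[[0.08, -0.052, -0.004, 0, 0, 0, 0], [0.16, -0.104, -0.008, 0, 0, 0, 0], [0.24, -0.156, -0.012, 0, 0, 0, 0], [0.32, -0.21, -0.016, 0, 0, 0, 0], [0.4, -0.26, -0.02, 0, 0, 0, 0], [0.48, -0.31, -0.024, 0, 0, 0, 0], [0.56, -0.365, -0.028, 0, 0, 0, 0], [0.64, -0.42, -0.032, 0, 0, 0, 0], [0.72, -0.47, -0.036, 0, 0, 0, 0], [0.79, -0.52, -0.038, 0, 0, 0, 0]])

```text
clock: 1.1
position: [0.4997, -0.1995, 0.2504]
tool_rot: [-3.142, -0.0, 0.362]
force: [0.2, -1.0, -0.2]
grip_width: 0.0853
finger_force: 0.0
```

Run:
```python
from h import *
st(); print(delta([.43,.25,.2])); print(observe()["qpos"].round(3))
```

```text
Traceback (most recent call last):
  File "h.py", line 32, in st
    s=observe(); print(s["clock"],s["position"].round(4),s["tool_rot"].round(3),"F",s["force"].round(1),s["grip_width"].round(4),"bed",tobed(s["position"]).round(4))
                                                                                                        ^^^^^^^^^^^^^^^^^^^^^
AttributeError: 'float' object has no attribute 'round'
```

Emit:
play_rows(deltas=[[0.02, -0.09, 0, 0, 0, 0, 0], [0.04, -0.18, 0, 0, 0, 0, 0], [0.06, -0.27, 0, 0, 0, 0, 0], [0.08, -0.36, 0, 0, 0, 0.01, 0], [0.095, -0.45, 0.02, 0, 0, 0.02, 0], [0.11, -0.54, 0.04, 0, 0, 0.02, 0], [0.13, -0.63, 0.06, 0, 0, 0.02, 0], [0.15, -0.72, 0.08, 0, 0, 0.02, 0], [0.17, -0.81, 0.1, 0, 0, 0.02, 0], [0.18, -0.89, 0.1, 0, 0, 0.02, 0]])

```text
clock: 2.1
position: [0.4242, 0.2484, 0.1991]
tool_rot: [3.142, 0.002, 0.321]
force: [0.3, -0.0, 0.5]
grip_width: 0.0856
finger_force: 0.0
```

```bash
sed -i 's/s\["grip_width"\].round(4)/s["grip_width"]/; s/print(s\["clock"\]/print(round(float(s["clock"]),2)/' h.py
python3 - <<'E'
from h import *
st(); print(delta(O+Rs.apply([-.085,0,.06])),delta(O+Rs.apply([-.085,0,-.004])))
save("side","side1.png")
E
```

```text
2.1 [0.4242 0.2484 0.1991] [3.142e+00 2.000e-03 3.210e-01] F [ 0.3 -0.   0.5] 0.08557613971038319 bed [-0.0599 -0.0039  0.2095]
[ 0.0076 -0.0079  0.2782  0.      0.0008  0.0003] [ 7.800e-03 -7.900e-03  4.062e-01  0.000e+00  8.000e-04  3.000e-04]
```

View pics/side1.png

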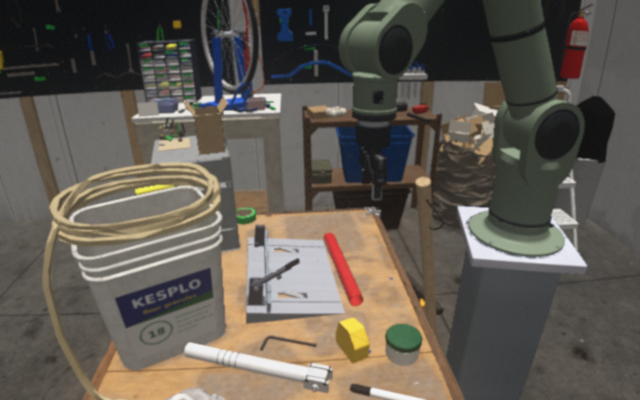

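The arm is clear of the broom, and the tube and stand haven't moved. I'll lower the fingers behind the tube now.

Emit:
play_rows(deltas=[[0.004, -0.004, 0.06, 0, 0, 0, 0], [0.008, -0.008, 0.12, 0, 0, 0, 0], [0.008, -0.008, 0.18, 0, 0, 0, 0], [0.008, -0.008, 0.24, 0, 0, 0, 0], [0.008, -0.008, 0.3, 0, 0, 0, 0], [0.008, -0.008, 0.34, 0, 0, 0, 0], [0.008, -0.008, 0.37, 0, 0, 0, 0], [0.008, -0.008, 0.39, 0, 0, 0, 0], [0.008, -0.008, 0.4, 0, 0, 0, 0], [0.008, -0.008, 0.407, 0, 0, 0, 0]])

```text
clock: 3.15
position: [0.4279, 0.2515, -0.0032]
tool_rot: [-3.142, -0.0, 0.32]
force: [-0.3, 0.0, 0.4]
grip_width: 0.0853
finger_force: 0.0
```

Run:
```python
from h import *
st()
for n in ("top","side"): save(n,n+"2.png")
a=cv2.imread("pics/side2.png")[180:330,240:440]; cv2.imwrite("pics/c3.png",cv2.resize(a,None,fx=4,fy=4,interpolation=cv2.INTER_CUBIC))
```

```text
3.15 [ 0.4279  0.2515 -0.0032] [-3.142 -0.     0.32 ] F [-0.3  0.   0.4] 0.08526240054629311 bed [-0.0836 -0.0021  0.0085]
```

View pics/c3.png

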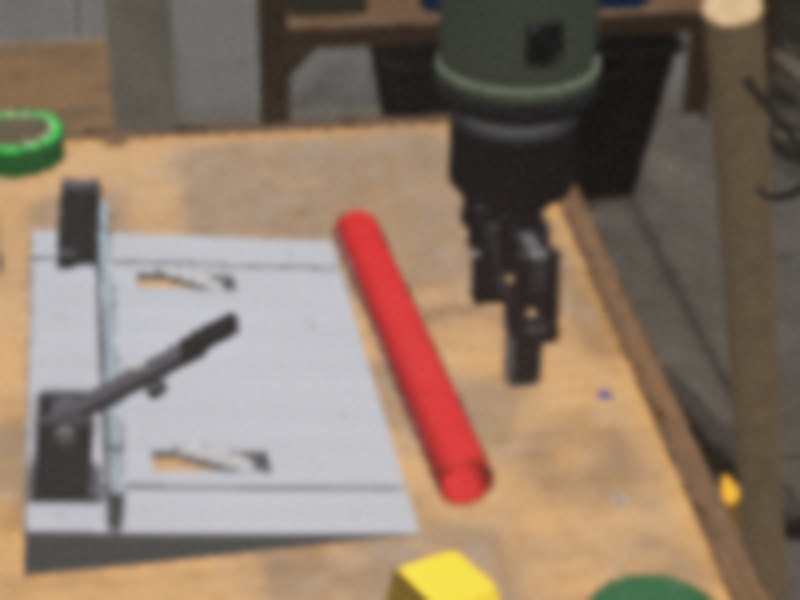

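The fingertips are just above the bench behind the tube, about parallel to it, and nothing is touching yet. I'll approach slowly.

Emit:
play_rows(deltas=[[0.006, 0, 0, 0, 0, 0, 0], [0.012, 0, 0, 0, 0, 0, 0], [0.018, 0, 0, 0, 0, 0, 0], [0.024, 0, 0, 0, 0, 0, 0], [0.03, 0, 0, 0, 0, 0, 0], [0.036, 0, 0, 0, 0, 0, 0], [0.04, 0, 0, 0, 0, 0, 0], [0.044, 0, 0, 0, 0, 0, 0], [0.047, 0, 0, 0, 0, 0, 0], [0.05, 0, 0, 0, 0, 0, 0]])

```text
clock: 4.25
position: [0.4516, 0.2594, -0.0032]
tool_rot: [-3.142, 0.0, 0.32]
force: [0.4, 0.5, -0.4]
grip_width: 0.0856
finger_force: 0.0
```

Emit:
play_rows(deltas=[[0.003, 0, 0, 0, 0, 0, 0], [0.006, 0, 0, 0, 0, 0, 0], [0.009, 0, 0, 0, 0, 0, 0], [0.012, 0, 0, 0, 0, 0, 0], [0.015, 0, 0, 0, 0, 0, 0], [0.018, 0, 0, 0, 0, 0, 0], [0.021, 0, 0, 0, 0, 0, 0], [0.024, 0, 0, 0, 0, 0, 0], [0.027, 0, 0, 0, 0, 0, 0], [0.03, 0, 0, 0, 0, 0, 0]])

```text
clock: 5.25
position: [0.4659, 0.2641, -0.0032]
tool_rot: [-3.142, 0.0, 0.32]
force: [-0.8, -0.6, -0.0]
grip_width: 0.0855
finger_force: 0.1
```

```bash
cat >> h.py <<'E'
def tube(h,name):
    im=save("top",name).astype(int); r,g,b=im[...,0],im[...,1],im[...,2]
    m=(r>110)&(g<70)&(b<80); m[:140]=0;m[260:]=0;m[:,:255]=0;m[:,400:]=0
    k,l,s,_=cv2.connectedComponentsWithStats(m.astype(np.uint8)); 
    ys,xs=np.nonzero(m); bp=cv2.boxPoints(cv2.minAreaRect(np.c_[xs,ys].astype(np.float32)))
    bp=bp[np.argsort(bp[:,0])]; e=[onz("top",*bp[:2].mean(0),h),onz("top",*bp[2:].mean(0),h)]
    d=e[0]-e[1]; print("tube px",len(xs),"stand",Rs.inv().apply((e[0]+e[1])/2-O).round(4),"yaw err",np.arctan2(-d[0],d[1])-YAW, "len",np.linalg.norm(d))
E
python3 - <<'E'
from h import *
st(); print("stand",Rs.inv().apply(observe()["position"]-O)); tube(.0158,"t3.png")
E
```

```text
5.25 [ 0.4659  0.2641 -0.0032] [-3.142  0.     0.32 ] F [-0.8 -0.6 -0. ] 0.08552347629886922 bed [-0.044  -0.0021  0.003 ]
stand [-0.04399312 -0.00213469 -0.00320884]
tube px 208 stand [-0.0113 -0.0026  0.0158] yaw err 0.08753753408538162 len 0.28048011425443836
```

Emit:
play_rows(deltas=[[0.003, 0, 0, 0, 0, 0, 0], [0.006, 0, 0, 0, 0, 0, 0], [0.009, 0, 0, 0, 0, 0, 0], [0.012, 0, 0, 0, 0, 0, 0], [0.015, 0, 0, 0, 0, 0, 0], [0.018, 0, 0, 0, 0, 0, 0], [0.021, 0, 0, 0, 0, 0, 0], [0.024, 0, 0, 0, 0, 0, 0], [0.027, 0, 0, 0, 0, 0, 0], [0.03, 0, 0, 0, 0, 0, 0]])

```text
clock: 6.3
position: [0.4801, 0.2688, -0.0032]
tool_rot: [3.142, 0.0, 0.32]
force: [-0.2, 0.1, 0.5]
grip_width: 0.086
finger_force: 0.3
```

Run:
```python
from h import *
st(); tube(.0168,"t4.png"); save("side","s4.png")
a=cv2.imread("pics/side2.png")
A=cv2.imread("pics/t4.png")[140:290,255:395]; B=cv2.imread("pics/s4.png")[200:330,240:400]
r=lambda a,h:cv2.resize(a,(int(a.shape[1]*h/a.shape[0]),h),interpolation=cv2.INTER_CUBIC)
cv2.imwrite("pics/c4.png",np.hstack([r(A,360),r(B,360)]))
```

```text
6.3 [ 0.4801  0.2688 -0.0032] [3.142 0.    0.32 ] F [-0.2  0.1  0.5] 0.0860268535818864 bed [-0.0292 -0.0021  0.0009]
tube px 85 stand [ 0.007  -0.0009  0.0168] yaw err 0.1178404966663904 len 0.28045615526361484
```

View pics/c4.png

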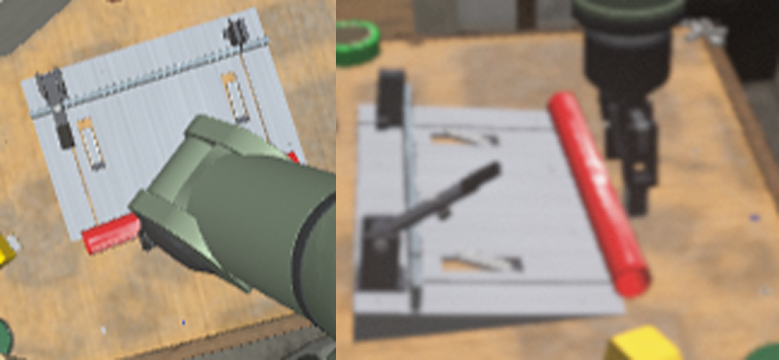

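Both views show the tube lying along the foot of the bed, about parallel to it, with the fingers behind. I'll carry on up the bed.

Emit:
play_rows(deltas=[[0.003, 0, 0, 0, 0, 0, 0], [0.006, 0, 0, 0, 0, 0, 0], [0.009, 0, 0, 0, 0, 0, 0], [0.012, 0, 0, 0, 0, 0, 0], [0.015, 0, 0, 0, 0, 0, 0], [0.018, 0, 0, 0, 0, 0, 0], [0.021, 0, 0, 0, 0, 0, 0], [0.024, 0, 0, 0, 0, 0, 0], [0.027, 0, 0, 0, 0, 0, 0], [0.03, 0, 0, 0, 0, 0, 0]])

```text
clock: 7.4
position: [0.4944, 0.2736, -0.0032]
tool_rot: [-3.142, 0.0, 0.32]
force: [-2.3, -0.1, 1.6]
grip_width: 0.0859
finger_force: 0.6
```

Emit:
play_rows(deltas=[[0.004, 0, -0.0006, 0, 0, 0, 0], [0.008, 0, -0.0011, 0, 0, 0, 0], [0.012, 0, -0.0017, 0, 0, 0, 0], [0.016, 0, -0.0023, 0, 0, 0, 0], [0.02, 0, -0.0028, 0, 0, 0, 0], [0.024, 0, -0.0034, 0, 0, 0, 0], [0.028, 0, -0.004, 0, 0, 0, 0], [0.032, 0, -0.0045, 0, 0, 0, 0], [0.036, 0, -0.0051, 0, 0, 0, 0], [0.04, 0, -0.0056, 0, 0, 0, 0]])

```text
clock: 8.4
position: [0.5134, 0.2799, -0.0004]
tool_rot: [-3.142, 0.0, 0.32]
force: [-0.6, -0.4, 1.2]
grip_width: 0.0854
finger_force: 0.6
```

Emit:
play_rows(deltas=[[0.004, 0, -0.0006, 0, 0, 0, 0], [0.008, 0, -0.0011, 0, 0, 0, 0], [0.012, 0, -0.0017, 0, 0, 0, 0], [0.016, 0, -0.0023, 0, 0, 0, 0], [0.02, 0, -0.0028, 0, 0, 0, 0], [0.024, 0, -0.0034, 0, 0, 0, 0], [0.028, 0, -0.004, 0, 0, 0, 0], [0.032, 0, -0.0045, 0, 0, 0, 0], [0.036, 0, -0.0051, 0, 0, 0, 0], [0.04, 0, -0.0056, 0, 0, 0, 0]])

```text
clock: 9.4
position: [0.5324, 0.2862, 0.0024]
tool_rot: [-3.142, 0.0, 0.32]
force: [-0.2, -0.1, 1.4]
grip_width: 0.0854
finger_force: 0.6
```

Run:
```python
from h import *
st(); save("top","t5.png"); save("side","s5.png")
A=cv2.imread("pics/t5.png")[140:290,255:395]; B=cv2.imread("pics/s5.png")[200:330,240:400]
r=lambda a,h:cv2.resize(a,(int(a.shape[1]*h/a.shape[0]),h),interpolation=cv2.INTER_CUBIC)
cv2.imwrite("pics/c5.png",np.hstack([r(A,360),r(B,360)]))
```

```text
9.4 [0.5324 0.2862 0.0024] [-3.142  0.     0.32 ] F [-0.2 -0.1  1.4] 0.08535375842181167 bed [ 0.0261 -0.0021 -0.0012]
```

View pics/c5.png

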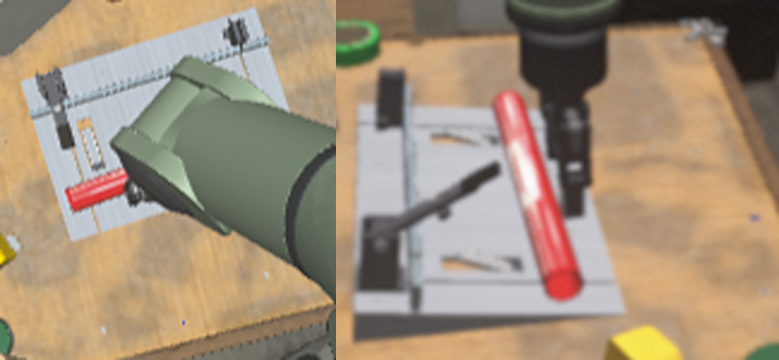

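The tube is halfway up, square to the bed and riding against both fingers.

Emit:
play_rows(deltas=[[0.004, 0, -0.0006, 0, 0, 0, 0], [0.008, 0, -0.0011, 0, 0, 0, 0], [0.012, 0, -0.0017, 0, 0, 0, 0], [0.016, 0, -0.0023, 0, 0, 0, 0], [0.02, 0, -0.0028, 0, 0, 0, 0], [0.024, 0, -0.0034, 0, 0, 0, 0], [0.028, 0, -0.004, 0, 0, 0, 0], [0.032, 0, -0.0045, 0, 0, 0, 0], [0.036, 0, -0.0051, 0, 0, 0, 0], [0.04, 0, -0.0056, 0, 0, 0, 0]])

```text
clock: 10.5
position: [0.5514, 0.2925, 0.0052]
tool_rot: [-3.142, -0.0, 0.32]
force: [-1.6, -0.7, 0.8]
grip_width: 0.0854
finger_force: 0.6
```

Emit:
play_rows(deltas=[[0.004, 0, -0.0006, 0, 0, 0, 0], [0.008, 0, -0.0011, 0, 0, 0, 0], [0.012, 0, -0.0017, 0, 0, 0, 0], [0.016, 0, -0.0023, 0, 0, 0, 0], [0.02, 0, -0.0028, 0, 0, 0, 0], [0.024, 0, -0.0034, 0, 0, 0, 0], [0.028, 0, -0.004, 0, 0, 0, 0], [0.032, 0, -0.0045, 0, 0, 0, 0], [0.036, 0, -0.0051, 0, 0, 0, 0], [0.04, 0, -0.0056, 0, 0, 0, 0]])

```text
clock: 11.5
position: [0.5703, 0.2987, 0.008]
tool_rot: [3.142, 0.0, 0.32]
force: [-3.0, -1.3, 0.6]
grip_width: 0.085
finger_force: 1.4
```

Emit:
play_rows(deltas=[[0.004, 0, -0.0006, 0, 0, 0, 0], [0.008, 0, -0.0011, 0, 0, 0, 0], [0.012, 0, -0.0017, 0, 0, 0, 0], [0.016, 0, -0.0023, 0, 0, 0, 0], [0.02, 0, -0.0028, 0, 0, 0, 0], [0.024, 0, -0.0034, 0, 0, 0, 0], [0.028, 0, -0.004, 0, 0, 0, 0], [0.032, 0, -0.0045, 0, 0, 0, 0], [0.036, 0, -0.0051, 0, 0, 0, 0], [0.04, 0, -0.0056, 0, 0, 0, 0]])

```text
clock: 12.5
position: [0.5894, 0.3051, 0.0108]
tool_rot: [-3.142, -0.0, 0.32]
force: [-1.4, -0.9, 1.6]
grip_width: 0.0851
finger_force: 0.9
```

Run:
```python
from h import *
st()
```

```text
12.5 [0.5894 0.3051 0.0108] [-3.142 -0.     0.32 ] F [-1.4 -0.9  1.6] 0.08512242740954502 bed [ 0.0868 -0.0021 -0.0013]
```

Emit:
play_rows(deltas=[[0.004, 0, -0.0006, 0, 0, 0, 0], [0.008, 0, -0.0011, 0, 0, 0, 0], [0.012, 0, -0.0017, 0, 0, 0, 0], [0.016, 0, -0.0023, 0, 0, 0, 0], [0.02, 0, -0.0028, 0, 0, 0, 0], [0.024, 0, -0.0034, 0, 0, 0, 0], [0.028, 0, -0.004, 0, 0, 0, 0], [0.032, 0, -0.0045, 0, 0, 0, 0], [0.036, 0, -0.0051, 0, 0, 0, 0], [0.04, 0, -0.0056, 0, 0, 0, 0]])

```text
clock: 13.5
position: [0.6084, 0.3114, 0.0136]
tool_rot: [-3.142, -0.0, 0.32]
force: [-0.8, -0.5, 0.0]
grip_width: 0.0858
finger_force: 0.4
```

Emit:
play_rows(deltas=[[0.002, 0, -0.0003, 0, 0, 0, 0], [0.004, 0, -0.0006, 0, 0, 0, 0], [0.006, 0, -0.0008, 0, 0, 0, 0], [0.008, 0, -0.0011, 0, 0, 0, 0], [0.01, 0, -0.0014, 0, 0, 0, 0]])

```text
clock: 14.0
position: [0.6131, 0.3129, 0.0143]
tool_rot: [-3.142, -0.0, 0.32]
force: [-0.1, -0.4, -0.5]
grip_width: 0.0853
finger_force: 0.0
```

Run:
```python
from h import *
st(); save("top","t6.png"); save("side","s6.png")
A=cv2.imread("pics/t6.png")[140:290,255:395]; B=cv2.imread("pics/s6.png")[210:330,240:370]
r=lambda a,h:cv2.resize(a,(int(a.shape[1]*h/a.shape[0]),h),interpolation=cv2.INTER_CUBIC)
cv2.imwrite("pics/c6.png",np.hstack([r(A,360),r(B,360)]))
```

```text
14.0 [0.6131 0.3129 0.0143] [-3.142 -0.     0.32 ] F [-0.1 -0.4 -0.5] 0.0852953500239402 bed [ 0.1119 -0.0022 -0.0013]
```

View pics/c6.png

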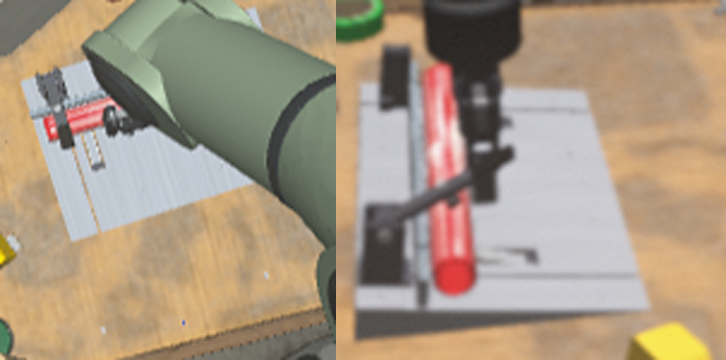

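The tube is nearly at the fence, with about 5 mm to go. I'll creep until the force rises.

Emit:
play_rows(deltas=[[0.002, 0, -0.0003, 0, 0, 0, 0], [0.004, 0, -0.0006, 0, 0, 0, 0], [0.006, 0, -0.0008, 0, 0, 0, 0], [0.007, 0, -0.001, 0, 0, 0, 0], [0.008, 0, -0.0011, 0, 0, 0, 0]])

```text
clock: 14.6
position: [0.6166, 0.3141, 0.0148]
tool_rot: [3.142, 0.0, 0.32]
force: [-1.6, -1.0, 0.6]
grip_width: 0.0855
finger_force: 0.9
```

Emit:
play_rows(deltas=[[0.001, 0, -0.0001, 0, 0, 0, 0], [0.002, 0, -0.0003, 0, 0, 0, 0], [0.003, 0, -0.0004, 0, 0, 0, 0], [0.003, 0, -0.0004, 0, 0, 0, 0]])

```text
clock: 15.0
position: [0.6177, 0.3144, 0.0149]
tool_rot: [3.141, 0.001, 0.32]
force: [-4.0, -2.6, 3.0]
grip_width: 0.0853
finger_force: 2.6
```

Emit:
play_rows(deltas=[[0.001, 0, -0.0001, 0, 0, 0, 0], [0.002, 0, -0.0003, 0, 0, 0, 0], [0.003, 0, -0.0004, 0, 0, 0, 0], [0.003, 0, -0.0004, 0, 0, 0, 0]])

```text
clock: 15.4
position: [0.6179, 0.3144, 0.0148]
tool_rot: [3.141, 0.004, 0.321]
force: [-12.6, -4.9, 7.1]
grip_width: 0.0855
finger_force: 6.9
```

Run:
```python
from h import *
st(); save("side","s7.png")
B=cv2.imread("pics/s7.png")[215:325,240:350]
cv2.imwrite("pics/c7.png",cv2.resize(B,(600,600),interpolation=cv2.INTER_CUBIC))
```

```text
15.4 [0.6179 0.3144 0.0148] [3.141 0.004 0.321] F [-12.6  -4.9   7.1] 0.08546694642755856 bed [ 0.1171 -0.0022 -0.0015]
```

View pics/c7.png

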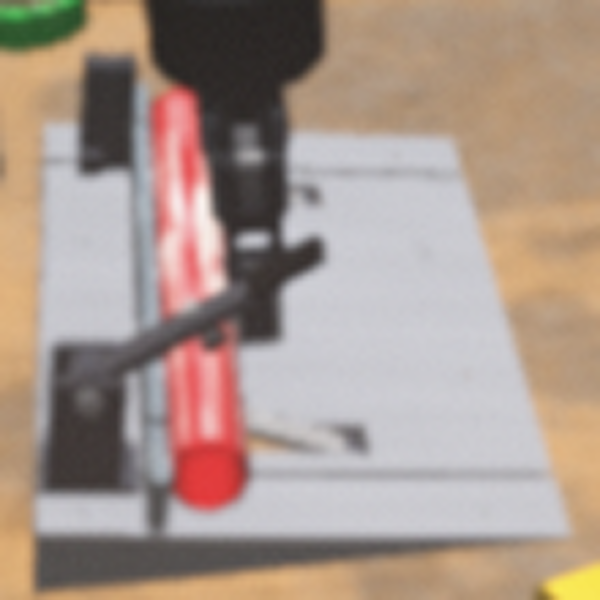

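The tube is against the fence: the tool stopped at bed x = 0.117 with about 14 N. The near catch tongue shows at (250–340, 415–440), standing up behind the tube. That was my tenth and last view. I'll back off slowly and measure from here on.

Emit:
play_rows(deltas=[[-0.003, 0, 0.0, 0, 0, 0, 0], [-0.006, 0, 0.0, 0, 0, 0, 0], [-0.009, 0, 0.0, 0, 0, 0, 0], [-0.012, 0, 0.0, 0, 0, 0, 0], [-0.018, 0, 0.0, 0, 0, 0, 0], [-0.026, 0, 0.0, 0, 0, 0, 0], [-0.036, 0, -0.002, 0, 0, 0, 0], [-0.046, 0, -0.006, 0, 0, 0, 0], [-0.06, 0, -0.01, 0, 0, 0, 0], [-0.08, 0, -0.02, 0, 0, 0, 0]])

```text
clock: 16.45
position: [0.5809, 0.3022, 0.0253]
tool_rot: [3.142, 0.0, 0.32]
force: [-0.7, 0.0, -0.4]
grip_width: 0.0856
finger_force: 0.0
```

Emit:
play_rows(deltas=[[-0.03, 0, -0.05, 0, 0, 0, 0], [-0.06, 0, -0.1, 0, 0, 0, 0], [-0.1, 0, -0.18, 0, 0, 0, 0], [-0.16, 0, -0.26, 0, 0, 0, 0.5], [-0.22, 0, -0.34, 0, 0, 0, 1], [-0.28, 0, -0.38, 0, 0, 0, 1], [-0.34, 0, -0.4, 0, 0, 0, 1], [-0.38, 0, -0.4, 0, 0, 0, 1]])

```text
clock: 17.25
position: [0.3996, 0.2421, 0.227]
tool_rot: [3.141, -0.003, 0.32]
force: [0.5, 0.0, -1.0]
grip_width: 0.0121
finger_force: 0.0
```

Run:
```python
from h import *
st(); h=.144*np.sin(.14)+.0158*np.cos(.14); print("expect stand x",.144*np.cos(.14)-.0158*np.sin(.14)); tube(h,"t8.png"); save("side","s8.png")
# tongue pixels: compare with initial frame at catch tips
for n,a,b in(("top","top0","t8"),("side","side0","s8")):
    A=cv2.imread(f"pics/{a}.png").astype(int);B=cv2.imread(f"pics/{b}.png").astype(int)
    for y in(.095,-.095):
        q=proj(n,bed([.115,y,.007])); u,v=np.round(q).astype(int)
        print(n,y,q.round(1),"\n",A[v-3:v+4,u-3:u+4].mean(2).astype(int).tolist(),"\n",B[v-3:v+4,u-3:u+4].mean(2).astype(int).tolist())
# pad pos dark mask in top
A=cv2.imread("pics/t8.png")[180:215,262:300].max(2); print(A[10:30:1,10:36:1])
```

```text
17.25 [0.3996 0.2421 0.227 ] [ 3.141e+00 -3.000e-03  3.200e-01] F [ 0.5  0.  -1. ] 0.012090653166682898 bed [-0.0811 -0.0022  0.2406]
expect stand x 0.1403863222432408
tube px 28 stand [0.141  0.0015 0.0357] yaw err 0.005824407761286732 len 0.28034075066708003
top 0.095 [291.9 197.2] 
 [[186, 186, 212, 203, 151, 187, 197], [203, 199, 195, 198, 203, 180, 195], [169, 197, 195, 197, 217, 156, 193], [159, 206, 196, 196, 200, 142, 184], [173, 217, 198, 194, 197, 213, 173], [172, 188, 197, 195, 195, 231, 148], [182, 150, 202, 197, 195, 207, 132]] 
 [[169, 170, 162, 199, 151, 186, 195], [201, 197, 194, 195, 201, 177, 192], [166, 194, 191, 193, 213, 154, 189], [154, 203, 192, 192, 197, 139, 181], [171, 213, 194, 192, 194, 210, 170], [169, 185, 194, 191, 191, 229, 145], [179, 147, 198, 193, 191, 202, 131]]
top -0.095 [352.5 178.2] 
 [[219, 199, 197, 220, 140, 196, 197], [204, 197, 195, 202, 129, 197, 198], [198, 198, 196, 199, 151, 170, 197], [170, 199, 195, 198, 202, 161, 197], [133, 202, 196, 196, 210, 146, 197], [139, 218, 199, 195, 201, 132, 171], [177, 198, 199, 195, 198, 186, 160]] 
 [[
[... 2837 characters left out ...]
02 202 207
  182 163 207 203 198 212 148 181]
 [216 196 201 202 205 203 202 202 206 205 203 209 208 194 189 202 203 204
  212 175 210 205 200 202 189 182]
 [213 200 202 202 205 204 201 201 203 205 203 208 208 212 174 191 204 203
  209 179 186 203 201 201 215 179]
 [208 202 206 201 204 205 201 201 202 206 204 205 209 210 171 185 202 203
  207 185 162 208 204 203 215 165]
 [205 204 192 201 204 205 202 201 202 204 206 203 209 208 189 181 201 205
  203 212 176 214 186 185 173 129]
 [206 205 197 202 203 206 204 202 201 203 205 203 207 207 212 167 192 203
  203 209 185 180 141 141 116 112]
 [204 204 198 206 201 204 204 201 202 202 206 205 205 207 209 170 184 203
  203 206 191 113 112 110 108 130]]
```

The tube is seated and square: stand x is 0.141 against 0.140 expected, and the yaw error is about 0. Both catches look the same as in the first pictures, so they are up. Next is the hold-down.

Run:
```python
from h import *
s=observe(); g=bed([.116,.118,.135]); print(g,delta(g)[:6])
R=Ro.from_euler('xyz',[np.pi,0,YAW])
print("press vec per step (units)",R.inv().apply(Rb.apply([-.014,0,-.085]))/.5)
for a in (.75,.65,.5,.3,.15,0): 
    p=bed([.1876-.086*np.cos(a),.118,.045+.086*np.sin(a)]); print(a,p.round(4),(R.inv().apply(p-g)/.5).round(4))
```

```text
[0.56103312 0.42221658 0.14986616] [ 4.209e-01 -2.406e-01  1.527e-01  4.000e-04 -5.000e-04  3.000e-04]
press vec per step (units) [-4.00371840e-03 -2.17668531e-17  1.72243927e-01]
0.75 [0.5733 0.4263 0.12  ] [ 0.0259 -0.      0.0597]
0.65 [0.569  0.4249 0.1127] [ 0.0168 -0.      0.0743]
0.5 [0.5639 0.4232 0.101 ] [ 0.0059 -0.      0.0977]
0.3 [0.5597 0.4218 0.0844] [-0.0029 -0.      0.1309]
0.15 [0.5586 0.4214 0.0716] [-0.0051 -0.      0.1565]
0 [0.5594 0.4217 0.0587] [-0.0034 -0.      0.1823]
```

Emit:
play_rows(deltas=[[0.042, -0.024, 0, 0, 0, 0, 1], [0.09, -0.05, 0, 0, 0, 0, 1], [0.14, -0.08, 0, 0, 0, 0, 1], [0.2, -0.11, 0, 0, 0, 0, 1], [0.26, -0.145, 0, 0, 0, 0, 1], [0.32, -0.18, 0, 0, 0, 0, 1], [0.37, -0.21, 0.03, 0, 0, 0, 1], [0.41, -0.235, 0.07, 0, 0, 0, 1], [0.423, -0.2405, 0.1, 0, 0, 0, 1], [0.424, -0.2405, 0.125, 0, 0, 0, 1]])

```text
clock: 18.35
position: [0.5646, 0.4236, 0.161]
tool_rot: [3.141, 0.001, 0.32]
force: [-1.0, -0.3, -0.1]
grip_width: 0.0
finger_force: 0.0
```

Run:
```python
from h import *
st(); g=bed([.118,.118,.135]); print(delta(g))
```

```text
18.35 [0.5646 0.4236 0.161 ] [3.141e+00 1.000e-03 3.200e-01] F [-1.  -0.3 -0.1] 3.752452280398402e-05 bed [0.1213 0.1182 0.1455]
[-0.0036  0.0005  0.0217  0.0002  0.0005  0.    ]
```

Emit:
play_rows(deltas=[[-0.002, 0, 0.012, 0, 0, 0, 1], [-0.003, 0, 0.024, 0, 0, 0, 1], [-0.004, 0, 0.036, 0, 0, 0, 1], [-0.004, 0, 0.048, 0, 0, 0, 1], [-0.004, 0, 0.06, 0, 0, 0, 1], [-0.004, 0, 0.072, 0, 0, 0, 1], [-0.005, 0, 0.084, 0, 0, 0, 1], [-0.006, 0, 0.096, 0, 0, 0, 1], [-0.007, 0, 0.106, 0, 0, 0, 1], [-0.008, 0, 0.116, 0, 0, 0, 1]])

```text
clock: 19.35
position: [0.5608, 0.4223, 0.1043]
tool_rot: [-3.142, -0.0, 0.32]
force: [-0.3, 0.4, 0.8]
grip_width: 0.0004
finger_force: 0.4
```

Emit:
play_rows(deltas=[[0, 0, 0.006, 0, 0, 0, 1], [-0.001, 0, 0.012, 0, 0, 0, 1], [-0.002, 0, 0.018, 0, 0, 0, 1], [-0.003, 0, 0.024, 0, 0, 0, 1], [-0.003, 0, 0.03, 0, 0, 0, 1], [-0.003, 0, 0.036, 0, 0, 0, 1], [-0.003, 0, 0.042, 0, 0, 0, 1], [-0.003, 0, 0.048, 0, 0, 0, 1]])

```text
clock: 20.15
position: [0.5595, 0.4218, 0.0805]
tool_rot: [-3.142, -0.0, 0.32]
force: [-0.5, -0.1, 0.6]
grip_width: -0.0004
finger_force: 0.4
```

Emit:
play_rows(deltas=[[0, 0, 0.006, 0, 0, 0, 1], [0, 0, 0.012, 0, 0, 0, 1], [0, 0, 0.018, 0, 0, 0, 1], [0, 0, 0.024, 0, 0, 0, 1], [0, 0, 0.029, 0, 0, 0, 1], [0, 0, 0.033, 0, 0, 0, 1]])

```text
clock: 20.75
position: [0.5596, 0.4219, 0.0641]
tool_rot: [-3.141, -0.0, 0.32]
force: [-0.4, -0.0, 6.7]
grip_width: -0.0
finger_force: 3.6
```

Emit:
play_rows(deltas=[[0, 0, 0.003, 0, 0, 0, 1], [0, 0, 0.006, 0, 0, 0, 1], [0, 0, 0.008, 0, 0, 0, 1], [0, 0, 0.008, 0, 0, 0, 1]])

```text
clock: 21.15
position: [0.5599, 0.4222, 0.0626]
tool_rot: [-3.141, -0.002, 0.32]
force: [-9.1, -7.0, 31.4]
grip_width: 0.0001
finger_force: 16.4
```

It has come to a firm stop at 31 N, so the arm is down on the tube. I'll let go.

Emit:
play_rows(deltas=[[0, 0, -0.006, 0, 0, 0, 1], [0, 0, -0.02, 0, 0, 0, 1], [0, 0, -0.05, 0, 0, 0, 1], [0, 0, -0.1, 0, 0, 0, 1], [0, 0, -0.18, 0, 0, 0, 1], [-0.08, 0.04, -0.26, 0, 0, 0, 1], [-0.16, 0.08, -0.32, 0, 0, 0, 1], [-0.25, 0.13, -0.34, 0, 0, 0, 1], [-0.33, 0.18, -0.35, 0, 0, 0, 1], [-0.4, 0.24, -0.35, 0, 0, 0, 1]])

```text
clock: 22.15
position: [0.4105, 0.2513, 0.2366]
tool_rot: [-3.141, -0.002, 0.321]
force: [2.1, -0.1, 0.9]
grip_width: -0.0
finger_force: 0.0
```

Run:
```python
from h import *
st(); h=.0357; tube(h,"t9.png"); save("side","s9.png")
S=cv2.imread("pics/s9.png").astype(int); T=cv2.imread("pics/t9.png").astype(int)
for nm,I,n in(("side",S,"side"),("top",T,"top")):
    for a in(0,.1,.65):
        out=[]
        for r in(.05,.07,.086,.1):
            q=proj(n,bed([.1876-r*np.cos(a),.118,.045+r*np.sin(a)])); u,v=np.round(q).astype(int); out.append((int(u),int(v),I[v,u].tolist()))
        print(nm,a,out)
def corr(): 
    for n,a,b in(("top","top0","t9"),("side","side0","s9")):
        A=cv2.imread(f"pics/{a}.png").astype(int);B=cv2.imread(f"pics/{b}.png").astype(int)
        for y in(.095,-.095):
            u,v=np.round(proj(n,bed([.115,y,.007]))).astype(int); print(n,y,abs(A[v-2:v+4,u-3:u+4]-B[v-2:v+4,u-3:u+4]).mean())
        d=(abs(A-B).max(2)>60).astype(np.uint8); k,l,s,c=cv2.connectedComponentsWithStats(d); print([x[:5].tolist() for x in s[1:] if x[4]>25])
corr()
```

```text
22.15 [0.4105 0.2513 0.2366] [-3.141e+00 -2.000e-03  3.210e-01] F [ 2.1 -0.1  0.9] -3.8172711081470886e-05 bed [-0.0667  0.0031  0.2483]
tube px 28 stand [0.141  0.0015 0.0357] yaw err 0.005824407761286454 len 0.2803503586690753
side 0 [(282, 284, [104, 99, 102]), (291, 284, [63, 63, 69]), (299, 284, [57, 58, 65]), (305, 284, [118, 115, 119])]
side 0.1 [(282, 282, [122, 117, 147]), (292, 281, [152, 147, 150]), (299, 281, [176, 171, 172]), (306, 280, [204, 199, 199])]
side 0.65 [(279, 272, [145, 149, 235]), (287, 267, [207, 201, 201]), (293, 264, [206, 201, 200]), (299, 260, [207, 200, 201])]
top 0 [(281, 192, [102, 96, 94]), (284, 198, [74, 76, 77]), (285, 203, [63, 65, 69]), (287, 208, [69, 80, 91])]
top 0.1 [(281, 191, [169, 163, 157]), (283, 198, [76, 76, 78]), (285, 203, [63, 65, 69]), (286, 208, [55, 58, 63])]
top 0.65 [(280, 187, [117, 109, 106]), (281, 193, [117, 108, 105]), (282, 197, [120, 112, 109]), (283, 201, [63, 65, 68])]
top 0.095 3.0476190476190474
top -0.095 3.007936507936508
[[339, 160, 27, 14, 136], [331, 169, 19, 7, 45], [282, 176, 31, 14, 89], [283, 178, 38, 19, 
[... 159 characters left out ...]
, 304, 17, 21, 211], [399, 314, 28, 2, 43], [495, 319, 22, 16, 40], [451, 337, 39, 13, 76], [537, 341, 25, 59, 157], [423, 349, 65, 51, 1750]]
side 0.095 1.3015873015873016
side -0.095 1.2222222222222223
[[350, 0, 51, 24, 799], [516, 27, 30, 9, 142], [434, 38, 17, 3, 42], [362, 53, 30, 6, 126], [378, 72, 29, 8, 135], [426, 82, 19, 25, 211], [362, 94, 43, 10, 255], [519, 94, 38, 15, 198], [538, 103, 35, 26, 634], [570, 103, 13, 22, 121], [365, 106, 35, 15, 345], [524, 115, 6, 6, 26], [385, 141, 6, 12, 50], [501, 147, 19, 12, 137], [539, 153, 25, 10, 179], [559, 175, 8, 9, 33], [324, 233, 39, 73, 914], [268, 236, 4, 9, 27], [271, 237, 9, 15, 57], [269, 246, 3, 13, 28], [263, 258, 43, 51, 802]]
```

The arm lies at angle 0, the tube and both catches are unchanged, the bystanders haven't moved, and the robot is clear. I'm handing in the job.

```bash
python3 -c "
from workcell import *
print(job_done())"
```

```text
the job is handed in; nothing more can be done
None
```

The tube was pushed steadily up to the fence and sits square there with both catches up behind it; the hold-down arm was then pressed onto it and released, and the job was handed in at about 22 s with nothing else moved.

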